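# Pull the blown fuse carrier from the radio room's power unit

## Robot

A 7-joint arm with a two-finger parallel gripper is mounted at the origin on the work surface. World frame = base frame: x ahead of the robot, y to its left, z up, the work surface at z = 0. Lengths are in m, angles in rad, forces in N, time in s.
With the tool pointing down it reaches from about 0.4 to 0.925 m from the base axis. Payload 5.6 kg.
Tool frame: the origin (TCP) lies at the very end of the fingers, on their centre line; the grasp point (between the pads) lies 19 mm behind it; x points along the fingers, y is the direction in which the jaws open and shut, and the axes are right-handed (so a half turn about x gives the same grasp; the last joint's range is limited). The gripper opens to 85 mm and grips with 20 to 120 N. Pads are 22 mm wide; open, the fingers measure 114 mm over their backs; the gripper's body (76 mm by 85 mm) begins 54 mm behind the grasp point. The pads swing forward as they close: fully open they stand 13 mm farther back than shut.
Start: joints at [-1.19, 0.468, -0.012, 1.603, 0.006, 1.071, -0.056], TCP at [0.267, 0.592, 0.231] pointing down, gripper open.
Joint ranges: [-2.53, 2.53], [-0.31, 2.02], [-1.57, 1.55], [0.28, 2.44], [-1.29, 4.43], [0.15, 1.84], [-2.92, 2.92]. Speed limits (rad/s): [2.57, 2.57, 3.14, 3.14, 3.14, 3.14, 3.14].

## Interface

Orientations are given as a unit quaternion [x, y, z, w].
In Python, from plant import r, imaging, close_job gives the robot as it stands. The module is installed in compiled form; this text tells all that it offers.
- The arm moves only by the tool jog_arm, never from a script. Its argument "increments" is a list of rows, each an object of numbers: "dx", "dy", "dz": the shift along the world's x, y, z as a fraction of full scale; "ax", "ay", "az": the turn, a rotation vector about the world's x, y, z as a fraction of full scale. A call has 1 to 10 rows; each row is the pose to reach, as a shift and turn from the pose measured when the call began; what a row does not reach only later rows make up. Full scale, the value 1, is 0.15 m for a shift and pi/2 rad for a turn. A row lasts 1/12 s, in which the tool goes at most 41.7 mm and 7.16 degrees, less where a joint would pass 70% of its speed; a pose out of reach is approached as far as the arm can. A call with a number of a shift or a turn outside -1 to 1 is refused whole. A call with a gripper value outside its range is refused whole. "gripper" is the closure, from -1 (fully open) to 1 (shut), set as the call begins (left out, the last holds). The fingers move at their own pace and stop on an object; "grip_force" is the grip in N (left out, the last holds). Time passes only in rows, so rows that repeat a pose let the fingers close. It gives the time, the measured TCP pose, the force and the opening at its end, in the units of the state.
- r.read_state(): the state, without advancing time (a new reading comes with each control period).
- imaging.read_camera(name): name is "scene" or "top"; returns the picture (400x640x3 uint8, red, green, blue); there is no depth.
- imaging.get_calibration(name): a dict with "camera_matrix" (3x3 intrinsics, pixels), "T" (4x4, takes a point from camera to world coordinates). Camera axes: x right, y up, looking along -z (the intrinsics and any distortion apply to the point x, -y, -z); pixel columns grow to the right and rows downward; lengths in m; the calibration is good to about 2 mm. A picture is of the moment at which its call begins. get_calibration takes no time and is no camera call.
- close_job(): hands the job in, once; it reports no verdict.
Trained networks look in the newest picture that a camera, given by its name, has taken for a name from the list of things; names that differ only in an ending like _2 or _b are one class to them, and where a whole thing is asked for, a point or a joint stands for the part that bears it (a point fixed in the world has none). Each returns a list of dicts, best first, with "score" (0 to 1); they miss things now and then, are a little off and sometimes report something else, mostly with a low value. They report only what shows in the picture. A call takes as long as a camera call. They do not tell look-alikes from the thing itself.
- imaging.find_in(camera, thing): "point" ([x, y, z] in m, in world coordinates, good to about 4 mm: the middle of the surface that is visible of it).
The state is a dict: "time": time; "qpos": joint angles; "joint_vel": joint speeds; "joint_efforts": joint torques, N m; "ee_pos": TCP position; "eef_rot": TCP orientation; "wrist_force": force on the tool from outside, world axes, zero at the start; "wrist_torque": the same for the moment, N m; "gripper_width": opening from 0.0 (shut) to 1.0 (fully open).
Only numpy, scipy, OpenCV 4.12 (cv2) and the standard library are available. Lean on these libraries where they do the work, as an engineer would, in place of code of your own. Each camera call takes 0.05 s, during which the arm holds its last target. There are 200 camera calls.

## Task

The fuse in the round-capped carrier of the DC power unit has blown. Lift the unit's hood by its bar and swing it back past the pull of its springs until it stays fully open by itself, then press the round-capped carrier down until its latch lets go and, with your hand off it, it springs up; pull it straight out and set it gently in the steel parts tray. Leave the hood open, both square-capped carriers latched in their places, and everything else where it is.

Things in the scene. Friction and masses are not known exactly. Their poses are not given: they have to be found in the camera images.
- unit: DC power unit, a painted steel box fixed to the table, 200 mm front to back (x), 260 mm wide (y). Origin: centre of its underside; x points from its front (two white meters) to its back, z up. Its aluminium fuse panel is 90 mm above the table, under the white hood. A spine along the back (x 64 to 100 mm) rises to 130 mm. Spring struts run along both sides, out to 20 mm beyond the box.
- fuse_panel (a point): Point on the top of the fuse panel at the middle of its three 31.5 mm square sockets, 90 mm above the table, axes as the unit's. The sockets lie 25 mm in front of the unit's centre in a row along its y, at -65, 0 and 65 mm; any carrier may sit in any of them. 90 mm lie free between the row and the hinge line.
- hood (a joint): Angle of the hood about its hinge, rad: 0 shut, grows as the front is lifted up and back; stop at 1.85, fully open. Weight and struts press it shut (about 7 N at the bar at first, fading to 0 at 1.05 to 1.15 rad) and it falls shut if let go before that; beyond 1.2 rad the struts swing it on to the stop by themselves within a second and hold it there.
- hood_bar (a point): Middle of the hood's steel pull bar: round, 12 mm thick, 100 mm clear between its end posts, along the unit's y, 45 mm in front of the hood's front face. With the hood shut it is 110 mm above the table, 210 mm in front of and 20 mm below the hinge line, about which it swings with the hood. Held from above, the bar turns in the grip.
- hood_hinge (a point): Fixed point on the hood's hinge line, at mid width: 65 mm behind the unit's centre, 130 mm above the table; its y axis runs along the hinge line (the unit's y). The hood is a white metal cover of about 0.6 kg, 165 mm deep, 260 mm wide, with 39 mm skirts at the front and sides.
- fuse_round: The carrier to pull: about 60 g, 57 mm tall, the only one with a round cap (black, 30 mm diameter, 12 mm tall), on a white 30 x 30 x 25 mm body, a 15 mm stem and a 24 mm square foot. Origin: centre of the underside of its foot, z up through the cap. Latched, the foot's underside is 45 mm below the panel. Pulling without pressing first does not free it.
- fuse_round_top (a point): Centre of the top face of the round cap, 57 mm above that carrier's origin. Latched it is 12 mm above the panel. The latch trips when it is pressed 7 mm down (about 5 N); press on to the firm stop at 9 mm to be sure. When let go it then rises on its ejector to 24 mm above the panel and rests loose; grip the cap and lift it out.
- fuse_square_a: Carrier with a square black cap (26 x 26 x 12 mm), otherwise the same as the round-capped one; must stay latched. Origin: centre of the underside of its foot.
- fuse_square_b: Another square-capped carrier; must stay latched. Origin as above.
- tray: Open steel parts tray fixed to the table, 130 x 110 mm (x, y), 26 mm tall, walls and floor about 4 mm. Origin: centre of its underside. It stands to the left or right of the unit.
- microphone: Black hand microphone lying on the table, 115 x 50 x 22 mm; leave alone. Origin: middle of its underside.
- handheld: Black handheld radio lying on its back, 115 x 56 x 32 mm with a 90 mm aerial; leave alone. Origin: middle of its underside.
- screwdriver: Screwdriver lying on the table; leave alone. Origin: under its middle.
- mug: White mug, 80 mm wide, 95 mm tall; leave alone. Origin: centre of its underside.
- fuse_jar: Small glass jar with a steel cap, 52 mm wide, 60 mm tall; leave alone. Origin: centre of its underside.
- paddle_key: Morse paddle on a 90 x 70 mm steel base, 40 mm tall; leave alone. Origin: centre of its underside.
There are look-alikes about, which are no part of the job. Leave any black look-alike of the tray alone.

How it is judged:
On the way, in this order (a step that is already met when the one before it is completed fails the run):
1. the hood is fully open (at least 1.7 rad) and stays there with the fingers touching nothing, for half a second (value of joint hood above 1.7 rad and contact force between the fingers and anything else below 0.2 N), for 0.5 s.
2. the round-capped carrier is pressed in, at least 3 mm below its latched height (z of fuse_round in the frame of unit below 0.042 m).
3. the round-capped carrier has sprung up at least 8 mm above its latched height, still in its socket, with the fingers off it (z of fuse_round in the frame of unit between 0.053 and 0.061 m and contact force between the fingers and fuse_round below 0.2 N), for 0.2 s.
At the end, for the whole second after the job is handed in: The round-capped carrier rests in the steel tray (foot inside the walls, cap at most 10 mm beyond the rim, foot under 40 mm up), let go and still; the hood stays open by itself (over 1.7 rad); both square-capped carriers are within 6 mm of their latched height (x of fuse_round in the frame of tray between -0.061 and 0.061 m and y of fuse_round in the frame of tray between -0.051 and 0.051 m and x of fuse_round_top in the frame of tray between -0.075 and 0.075 m and y of fuse_round_top in the frame of tray between -0.065 and 0.065 m and z of fuse_round in the frame of tray below 0.04 m and linear speed of fuse_round below 0.02 m/s and contact force between the fingers and fuse_round below 0.1 N and value of joint hood above 1.7 rad and not (z of fuse_square_a in the frame of unit above 0.051 m or z of fuse_square_a in the frame of unit below 0.039 m) and not (z of fuse_square_b in the frame of unit above 0.051 m or z of fuse_square_b in the frame of unit below 0.039 m)); the robot touches nothing.
It fails at once if a square-capped carrier is pressed or raised more than 6 mm ((z of fuse_square_a in the frame of unit above 0.051 m or z of fuse_square_a in the frame of unit below 0.039 m) or (z of fuse_square_b in the frame of unit above 0.051 m or z of fuse_square_b in the frame of unit below 0.039 m)).
It fails at once if the round-capped carrier falls freely at more than 0.9 m/s (a drop of over 4 cm) (linear speed of fuse_round above 0.9 m/s and contact force between the fingers and fuse_round below 0.05 N).
It fails at once if a bystander is moved more than 4 cm (distance of any of microphone, handheld, screwdriver, mug, fuse_jar, paddle_key from where it was at the start of the episode above 0.04 m).
It also fails if it takes over 72 s, if anything falls off the work surface, if the arm or the gripper's body presses on something with over 40 N, if the wrist force passes 120 N, or if a joint passes its speed limit or range.

## Working session

There is one attempt and no reset: what is moved stays moved. The work goes in short steps, Python scripts to look and compute and a tool call to move; the robot and the scene stay as the last step left them, time stands still between calls to the robot, and variables do not carry over. Pictures are saved under pics/ and viewed, about 8 in all and at most 12, crops included, and the job is handed in when it is done.

Besides the shell and the picture viewer there is one more tool, called after "Call:" in YAML: its name, and indented under it one key for each argument. jog_arm: Moves the arm, as the interface text tells. Shift numbers are shares of 0.15 m and turn numbers shares of pi/2 rad, none past 1 either way. Its arguments: {"type":"object","properties":{"increments":{"type":"array"},"gripper":{"type":"number"},"grip_force":{"type":"number"}},"required":["increments"]}

```bash
mkdir -p pics
cat > h.py <<'E'
import numpy as np, cv2
from plant import r, imaging
def snap(cam,name,crop=None,scale=1):
    im=imaging.read_camera(cam)[:,:,::-1]
    if crop: im=im[crop[1]:crop[3],crop[0]:crop[2]]
    if scale!=1: im=cv2.resize(im,None,fx=scale,fy=scale,interpolation=cv2.INTER_CUBIC)
    cv2.imwrite(f'pics/{name}.png',np.ascontiguousarray(im))
def ray(cam,u,v,z):
    c=imaging.get_calibration(cam);K=np.array(c['camera_matrix']);T=np.array(c['T'])
    d=np.linalg.inv(K)@[u,v,1];d=T[:3,:3]@(d*[1,-1,-1]);o=T[:3,3]
    return o+d*(z-o[2])/d[2]
def proj(cam,p):
    c=imaging.get_calibration(cam);K=np.array(c['camera_matrix']);T=np.array(c['T'])
    q=(np.linalg.inv(T)@np.r_[p,1])[:3]*[1,-1,-1];q=K@q;return q[:2]/q[2]
E
python3 - <<'E'
from h import *
snap('top','t0');snap('scene','s0')
for cam in('top','scene'):
  for n in['unit','hood_bar','tray','mug','fuse_round']:
    for d in imaging.find_in(cam,n)[:3]: print(cam,n,np.round(d['point'],3),round(d['score'],2),proj(cam,d['point']).round())
print(r.read_state())
E
```

```text
top unit [ 0.587 -0.072  0.13 ] 0.67 [328. 160.]
top hood_bar [ 0.578 -0.073  0.14 ] 0.93 [328. 162.]
top hood_bar [0.376 0.201 0.018] 0.23 [257. 221.]
top tray [ 0.484 -0.363  0.003] 0.74 [400. 194.]
top tray [ 0.273 -0.407  0.004] 0.62 [414. 247.]
top mug [0.655 0.448 0.048] 0.69 [197. 150.]
top mug [ 0.577 -0.073  0.134] 0.19 [328. 162.]
scene unit [ 0.622 -0.091  0.136] 0.88 [335. 243.]
scene hood_bar [ 0.589 -0.087  0.13 ] 0.67 [330. 234.]
scene hood_bar [ 0.621 -0.089  0.136] 0.6 [335. 243.]
scene tray [ 0.48  -0.359  0.005] 0.91 [233. 264.]
scene tray [ 0.265 -0.406  0.002] 0.66 [195. 217.]
scene mug [0.652 0.426 0.064] 0.88 [478. 191.]
{'time': 0.6, 'qpos': array([-1.19002253,  0.46746309, -0.01159097,  1.60271458,  0.00600531,
        1.0713971 , -0.05629872]), 'joint_vel': array([-0.00039752, -0.00077945,  0.00026506,  0.000361  , -0.00076253,
        0.00039303,  0.00100867]), 'joint_efforts': array([ 1.68607112e-04, -5.31942701e+01,  2.13170412e-02, -2.51516461e+01,
        1.14259895e-02,  1.27960961e-03,  1.37585337e-05]), 'ee_pos': array([0.2673289 , 0.5924851 , 0.23130828]), 'eef_rot': array([ 0.14874977,  0.69126734, -0.14871857,  0.69130728]), 'wrist_force': array([-0.18626254, -0.10288445, -0.8580059 ]), 'wrist_torque': array([-0.08099631,  0.05152659,  0.00532814]), 'gripper_width': 0.9988424994791715}
```

View pics/t0.png

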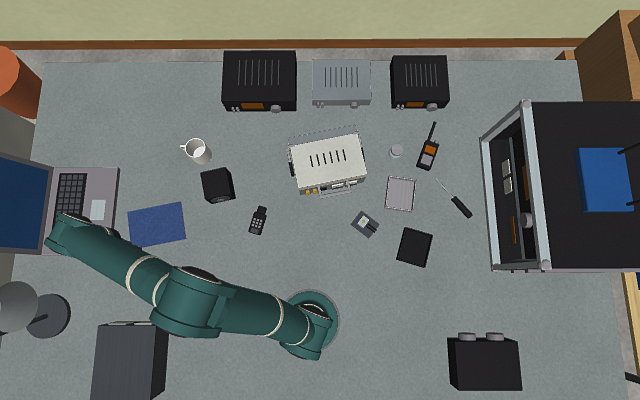

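View pics/s0.png

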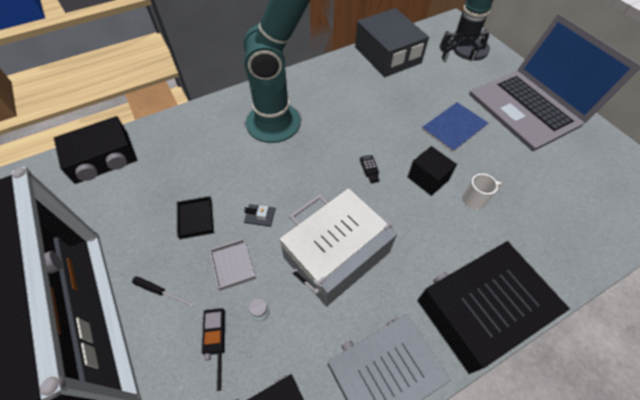

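The top view shows the unit at (328,162), facing the robot with its bar near (343,188). The steel tray is at (400,194), with the screwdriver, jar and handheld nearby. There are two tray candidates: grey steel at top (400,194) / scene (233,264), and black at top (414,247) / scene (195,217). The grey one fits "steel"; the black one is the look-alike. Next is one enlarged crop.

Run:
```python
from h import *
a=imaging.read_camera('top')[120:220,280:430,::-1];b=imaging.read_camera('scene')[180:310,200:410,::-1]
f=lambda x,s:cv2.resize(x,s,interpolation=cv2.INTER_CUBIC)
cv2.imwrite('pics/c1.png',np.hstack([f(a,(450,300)),]) if 0 else np.vstack([f(a,(480,320)),cv2.copyMakeBorder(f(b,(420,260)),0,0,0,60,cv2.BORDER_CONSTANT)]))
```

```text
(no output)
```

View pics/c1.png

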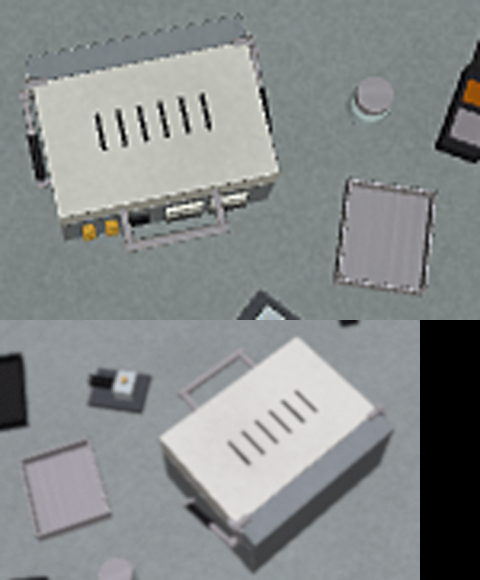

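```bash
cat > fit.py <<'E'
from h import *
from scipy.optimize import least_squares
def fit(obs,x0):
    def P(x,m): c,s=np.cos(x[2]),np.sin(x[2]); return np.array([x[0]+c*m[0]-s*m[1],x[1]+s*m[0]+c*m[1],m[2]])
    f=lambda x:np.concatenate([proj(c,P(x,m))-uv for c,m,uv in obs])
    s=least_squares(f,x0,loss='soft_l1');return s.x,f(s.x).reshape(-1,2).round(1).tolist()
E
python3 - <<'E'
from fit import *
H={'FL':(-.1,.13,.13),'FR':(-.1,-.13,.13),'BL':(.065,.13,.13),'BR':(.065,-.13,.13),'bL':(-.145,.053,.11),'bR':(-.145,-.053,.11)}
t=dict(FL=(299.4,187.8),FR=(366.9,175.3),BL=(290.9,147.2),BR=(358.1,133.4),bL=(320.6,197.2),bR=(351.25,192.5))
s=dict(FR=(281,240),FL=(348.5,189),BL=(392.5,226),BR=(319,280),bR=(290,216.5),bL=(320,196))
T=[('top',H[k],v) for k,v in t.items()];S=[('scene',H[k],v) for k,v in s.items()]
for o in(T,S,T+S): print(fit(o,[.58,-.07,.15]))
Q={'FL':(-.065,.055,.026),'FR':(-.065,-.055,.026),'BL':(.065,.055,.026),'BR':(.065,-.055,.026)}
t=dict(BL=(388.75,176.25),BR=(416.6,178.75),FR=(411.9,211.6),FL=(385,208.4))
s=dict(FR=(211,250),FL=(242.5,241),BL=(255,280),BR=(221,287.5))
T=[('top',Q[k],v) for k,v in t.items()];S=[('scene',Q[k],v) for k,v in s.items()]
for o in(T,S,T+S): print(fit(o,[.48,-.36,-.1]))
E
```

```text
(array([ 0.60206553, -0.07329908,  0.19360299]), [[-0.6, 0.7], [0.9, -0.1], [-0.2, -0.6], [0.1, 0.4], [1.1, 0.2], [-1.6, -0.6]])
(array([ 0.60681947, -0.06719117,  0.20283246]), [[-0.6, -0.9], [0.5, -0.3], [-3.4, -0.5], [0.3, 2.9], [2.4, -0.2], [-0.2, 0.7]])
(array([ 0.60455035, -0.06970626,  0.19806789]), [[-1.4, 0.2], [0.0, -1.0], [-1.2, -1.0], [-0.9, -0.3], [0.3, -0.5], [-2.4, -1.3], [-1.8, -1.4], [-0.3, -0.4], [-4.5, -0.5], [-1.2, 2.5], [1.4, -0.6], [-1.1, 0.4]])
(array([ 0.48093538, -0.36022686, -0.14496649]), [[-0.3, -0.3], [-0.5, 1.0], [1.2, 0.2], [-0.1, -0.6]])
(array([ 0.49085144, -0.35945715, -0.20050738]), [[-0.4, 0.1], [3.9, -0.6], [0.5, -0.9], [-3.5, 2.6]])
(array([ 0.48441197, -0.35999288, -0.15392791]), [[-0.2, -1.3], [-0.5, 0.2], [0.9, -0.6], [-0.3, -1.6], [-2.2, -0.5], [1.8, -2.6], [0.2, -3.8], [-3.2, 1.3]])
```

```bash
cat > st.py <<'E'
from h import *
from scipy.spatial.transform import Rotation as R
def st(yaw=.196):
    s=r.read_state();M=R.from_quat(s['eef_rot']).as_matrix()
    # needed turn so tool x=-z, tool y = +-unit x
    for sg in(1,-1):
        x=np.array([0,0,-1.]);y=sg*np.array([np.cos(yaw),np.sin(yaw),0]);G=np.c_[x,y,np.cross(x,y)]
        print('turn frac',sg,(R.from_matrix(G@M.T).as_rotvec()/(np.pi/2)).round(3))
    print('t',s['time'],'pos',s['ee_pos'].round(4),'q',s['qpos'].round(2),'F',s['wrist_force'].round(1),'w',round(s['gripper_width'],3))
if __name__=='__main__': st()
E
python3 st.py
```

```text
turn frac 1 [-0.     0.    -0.605]
turn frac -1 [-0.    -0.     1.395]
t 0.7 pos [0.2673 0.5925 0.2313] q [-1.19  0.47 -0.01  1.6   0.01  1.07 -0.06] F [-0.5  0.6 -0. ] w 1.003
```

Call:
jog_arm:
  increments:
    - {"dx":0.3,"dy":-0.25}
    - {"dx":0.6,"dy":-0.5}
    - {"dx":0.8,"dy":-0.75}
    - {"dx":1,"dy":-1}
    - {"dx":1,"dy":-1}
  gripper: 0.0
  grip_force: 30

```text
invalid input at $.increments[0]: expected keys dx, dy, dz, ax, ay, az
```

Call:
jog_arm:
  increments:
    - {"dy":-0.25,"az":-0.06}
    - {"dy":-0.5,"az":-0.12}
    - {"dy":-0.75,"az":-0.18}
    - {"dy":-1,"az":-0.24}
    - {"dy":-1,"az":-0.3}
    - {"dy":-1,"az":-0.3}

```text
invalid input at $.increments[0]: expected keys dx, dy, dz, ax, ay, az
```

Call:
jog_arm:
  increments:
    - {"dy":-0.25,"az":-0.06}
    - {"dy":-0.5,"az":-0.12}
    - {"dy":-0.75,"az":-0.18}
    - {"dy":-1,"az":-0.24}
    - {"dy":-1,"az":-0.3}
    - {"dy":-1,"az":-0.3}

```text
invalid input at $.increments[0]: expected keys dx, dy, dz, ax, ay, az
```

Call:
jog_arm:
  increments:
    - {"dy":-0.25}
    - {"dy":-0.5}
    - {"dy":-0.75}
    - {"dy":-1}
    - {"dy":-1}
    - {"dy":-1}

```text
invalid input at $.increments[0]: expected keys dx, dy, dz, ax, ay, az
```

```bash
python3 st.py
```

```text
turn frac 1 [-0.     0.    -0.605]
turn frac -1 [-0.    -0.     1.395]
t 0.7 pos [0.2673 0.5925 0.2313] q [-1.19  0.47 -0.01  1.6   0.01  1.07 -0.06] F [-0.5  0.6 -0. ] w 1.003
```

All six keys are required in each row, so I'll write them out.

Call:
jog_arm:
  increments:
    - {"dx":0.3,"dy":-0.25,"dz":0,"ax":0,"ay":0,"az":0}
    - {"dx":0.6,"dy":-0.5,"dz":0,"ax":0,"ay":0,"az":0}
    - {"dx":0.8,"dy":-0.75,"dz":0,"ax":0,"ay":0,"az":0}
    - {"dx":1,"dy":-1,"dz":0,"ax":0,"ay":0,"az":0}
    - {"dx":1,"dy":-1,"dz":0,"ax":0,"ay":0,"az":0}
  gripper: 0.0
  grip_force: 30

```text
time: 1.12
ee_pos: [0.4157, 0.4443, 0.2314]
eef_rot: [0.149, 0.691, -0.149, 0.691]
wrist_force: [-0.1, 0.6, 0.1]
gripper_width: 0.505
```

Call:
jog_arm:
  increments:
    - {"dx":0,"dy":-0.25,"dz":0,"ax":0,"ay":0,"az":-0.06}
    - {"dx":0,"dy":-0.5,"dz":0,"ax":0,"ay":0,"az":-0.12}
    - {"dx":0,"dy":-0.75,"dz":0,"ax":0,"ay":0,"az":-0.18}
    - {"dx":0,"dy":-1,"dz":0,"ax":0,"ay":0,"az":-0.24}
    - {"dx":0,"dy":-1,"dz":0,"ax":0,"ay":0,"az":-0.3}
    - {"dx":0,"dy":-1,"dz":0,"ax":0,"ay":0,"az":-0.3}

```text
time: 1.62
ee_pos: [0.4162, 0.2922, 0.232]
eef_rot: [0.308, 0.636, -0.308, 0.637]
wrist_force: [0.1, 0.4, 0.2]
gripper_width: 0.504
```

Call:
jog_arm:
  increments:
    - {"dx":0,"dy":-0.25,"dz":0,"ax":0,"ay":0,"az":-0.06}
    - {"dx":0,"dy":-0.5,"dz":0,"ax":0,"ay":0,"az":-0.12}
    - {"dx":0,"dy":-0.75,"dz":0,"ax":0,"ay":0,"az":-0.18}
    - {"dx":0,"dy":-1,"dz":0,"ax":0,"ay":0,"az":-0.24}
    - {"dx":0,"dy":-1,"dz":0,"ax":0,"ay":0,"az":-0.3}
    - {"dx":0,"dy":-1,"dz":0,"ax":0,"ay":0,"az":-0.3}

```text
time: 2.12
ee_pos: [0.4167, 0.1418, 0.2325]
eef_rot: [0.449, 0.546, -0.448, 0.547]
wrist_force: [0.5, 0.9, -0.4]
gripper_width: 0.499
```

Call:
jog_arm:
  increments:
    - {"dx":0,"dy":-0.25,"dz":0,"ax":0,"ay":0,"az":0}
    - {"dx":0,"dy":-0.5,"dz":0,"ax":0,"ay":0,"az":0}
    - {"dx":0,"dy":-0.75,"dz":0,"ax":0,"ay":0,"az":0}
    - {"dx":0,"dy":-1,"dz":0,"ax":0,"ay":0,"az":0}
    - {"dx":0,"dy":-1,"dz":0,"ax":0,"ay":0,"az":0}

```text
time: 2.53
ee_pos: [0.4175, -0.0126, 0.233]
eef_rot: [0.45, 0.545, -0.448, 0.548]
wrist_force: [0.6, 0.5, 0.5]
gripper_width: 0.502
```

```bash
python3 st.py
```

```text
turn frac 1 [0.    0.002 0.   ]
turn frac -1 [ 4.e-03 -1.e-03 -2.e+00]
t 2.5333 pos [ 0.4175 -0.0126  0.233 ] q [-0.49  0.05  0.46  2.16 -0.03  0.93  0.18] F [0.6 0.5 0.5] w 0.502
```

Call:
jog_arm:
  increments:
    - {"dx":0.15,"dy":-0.3,"dz":0,"ax":0,"ay":0,"az":0}
    - {"dx":0.29,"dy":-0.576,"dz":0,"ax":0,"ay":0,"az":0}
    - {"dx":0.29,"dy":-0.576,"dz":-0.25,"ax":0,"ay":0,"az":0}
    - {"dx":0.29,"dy":-0.576,"dz":-0.5,"ax":0,"ay":0,"az":0}
    - {"dx":0.29,"dy":-0.576,"dz":-0.6,"ax":0,"ay":0,"az":0}
    - {"dx":0.29,"dy":-0.576,"dz":-0.6,"ax":0,"ay":0,"az":0}

```text
time: 3.03
ee_pos: [0.4595, -0.0971, 0.1394]
eef_rot: [0.446, 0.549, -0.448, 0.547]
wrist_force: [-0.3, 0.2, 0.5]
gripper_width: 0.501
```

Run:
```python
from h import *
a=imaging.read_camera('top')[140:220,290:390,::-1];b=imaging.read_camera('scene')[170:270,250:375,::-1]
f=lambda x:cv2.resize(x,(500,400),interpolation=cv2.INTER_CUBIC)
cv2.imwrite('pics/c2.png',cv2.resize(np.hstack([f(a),f(b)]),(800,320)))
s=r.read_state();print(s['ee_pos']);p=s['ee_pos'];print(proj('scene',p),proj('top',p),proj('scene',[.461,-.099,.11]))
```

```text
[ 0.46194834 -0.09769616  0.1429544 ]
[305.270948   199.86986702] [335.07186701 192.16949974] [304.98456261 205.76152474]
```

View pics/c2.png

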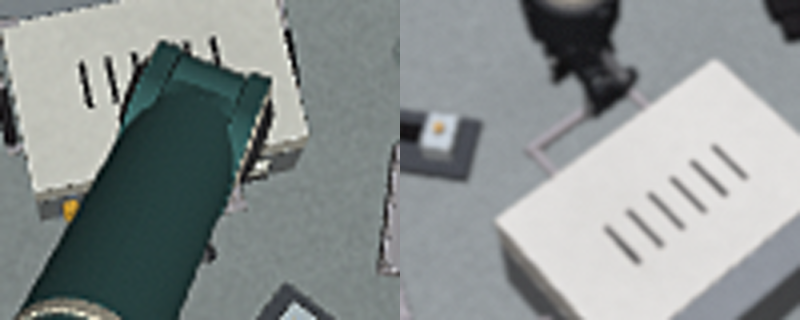

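The scene crop shows the half-open fingers above the bar at about (605,100), roughly mid-bar. I'll descend and close.

Call:
jog_arm:
  increments:
    - {"dx":0,"dy":0,"dz":-0.12,"ax":0,"ay":0,"az":0}
    - {"dx":0,"dy":0,"dz":-0.24,"ax":0,"ay":0,"az":0}
    - {"dx":0,"dy":0,"dz":-0.345,"ax":0,"ay":0,"az":0}
    - {"dx":0,"dy":0,"dz":-0.345,"ax":0,"ay":0,"az":0}

```text
time: 3.47
ee_pos: [0.4622, -0.0963, 0.0907]
eef_rot: [0.447, 0.548, -0.446, 0.549]
wrist_force: [0.0, -0.0, 0.6]
gripper_width: 0.498
```

Call:
jog_arm:
  increments:
    - {"dx":0,"dy":0,"dz":0,"ax":0,"ay":0,"az":0}
    - {"dx":0,"dy":0,"dz":0,"ax":0,"ay":0,"az":0}
    - {"dx":0,"dy":0,"dz":0,"ax":0,"ay":0,"az":0}
    - {"dx":0,"dy":0,"dz":0,"ax":0,"ay":0,"az":0}
    - {"dx":0,"dy":0,"dz":0,"ax":0,"ay":0,"az":0}
    - {"dx":0,"dy":0,"dz":0,"ax":0,"ay":0,"az":0}
  gripper: 1
  grip_force: 40

```text
time: 3.97
ee_pos: [0.4617, -0.0962, 0.0922]
eef_rot: [0.447, 0.548, -0.446, 0.549]
wrist_force: [-4.5, -0.9, 6.7]
gripper_width: 0.119
```

Run:
```python
import numpy as np
P=lambda t:np.array([-.2109*np.cos(t-.095),.2109*np.sin(t-.095)])
for a,ts in [(0,np.arange(.07,.75,.07)),(.7,np.arange(.77,1.41,.07)),(1.2,np.arange(1.27,1.8,.07)),(1.4,np.arange(1.45,1.81,.05))]:
  for t in ts:
    d=P(t)-P(a); print(round(t,2),np.round([d[0]*.981/.15,d[0]*.195/.15,d[1]/.15],3))
```

```text
0.07 [-0.006 -0.001  0.098]
0.14 [-0.005 -0.001  0.197]
0.21 [0.003 0.001 0.295]
0.28 [0.017 0.003 0.392]
0.35 [0.038 0.008 0.488]
0.42 [0.066 0.013 0.582]
0.49 [0.1   0.02  0.674]
0.56 [0.14  0.028 0.764]
0.63 [0.187 0.037 0.85 ]
0.7 [0.239 0.047 0.933]
0.77 [0.058 0.011 0.079]
0.84 [0.121 0.024 0.154]
0.91 [0.188 0.037 0.224]
0.98 [0.261 0.052 0.288]
1.05 [0.338 0.067 0.348]
1.12 [0.418 0.083 0.402]
1.19 [0.503 0.1   0.45 ]
1.26 [0.59  0.117 0.492]
1.33 [0.68  0.135 0.528]
1.4 [0.772 0.153 0.557]
1.27 [0.088 0.017 0.041]
1.34 [0.178 0.035 0.076]
1.41 [0.271 0.054 0.104]
1.48 [0.365 0.072 0.126]
1.55 [0.46  0.091 0.14 ]
1.62 [0.556 0.111 0.148]
1.69 [0.653 0.13  0.149]
1.76 [0.749 0.149 0.144]
1.45 [0.067 0.013 0.017]
1.5 [0.135 0.027 0.03 ]
1.55 [0.203 0.04  0.04 ]
1.6 [0.272 0.054 0.046]
1.65 [0.341 0.068 0.049]
1.7 [0.409 0.081 0.049]
1.75 [0.478 0.095 0.044]
1.8 [0.547 0.109 0.037]
```

Call:
jog_arm:
  increments:
    - {"dx":-0.006,"dy":-0.001,"dz":0.1,"ax":0,"ay":0,"az":0}
    - {"dx":-0.005,"dy":-0.001,"dz":0.197,"ax":0,"ay":0,"az":0}
    - {"dx":0.003,"dy":0.001,"dz":0.295,"ax":0,"ay":0,"az":0}
    - {"dx":0.017,"dy":0.003,"dz":0.392,"ax":0,"ay":0,"az":0}
    - {"dx":0.038,"dy":0.008,"dz":0.488,"ax":0,"ay":0,"az":0}

```text
time: 4.38
ee_pos: [0.4671, -0.095, 0.1664]
eef_rot: [0.447, 0.548, -0.445, 0.549]
wrist_force: [2.7, -0.8, -8.0]
gripper_width: 0.125
```

Call:
jog_arm:
  increments:
    - {"dx":0.028,"dy":0.005,"dz":0.094,"ax":0,"ay":0,"az":0}
    - {"dx":0.062,"dy":0.012,"dz":0.186,"ax":0,"ay":0,"az":0}
    - {"dx":0.102,"dy":0.02,"dz":0.276,"ax":0,"ay":0,"az":0}
    - {"dx":0.149,"dy":0.029,"dz":0.362,"ax":0,"ay":0,"az":0}
    - {"dx":0.201,"dy":0.039,"dz":0.445,"ax":0,"ay":0,"az":0}
    - {"dx":0.259,"dy":0.05,"dz":0.524,"ax":0,"ay":0,"az":0}
    - {"dx":0.322,"dy":0.063,"dz":0.599,"ax":0,"ay":0,"az":0}
    - {"dx":0.389,"dy":0.076,"dz":0.669,"ax":0,"ay":0,"az":0}

```text
time: 5.05
ee_pos: [0.5224, -0.0836, 0.2676]
eef_rot: [0.446, 0.55, -0.447, 0.547]
wrist_force: [-6.3, -0.0, 0.6]
gripper_width: 0.122
```

```bash
python3 - <<'E'
from h import *
a=imaging.read_camera('scene')[130:300,250:420,::-1]
cv2.imwrite('pics/c3.png',cv2.resize(a,(510,510),interpolation=cv2.INTER_CUBIC))
E
python3 st.py
```

```text
turn frac 1 [-0.001 -0.001 -0.007]
turn frac -1 [ 1.000e-03 -2.000e-03  1.993e+00]
t 5.1 pos [ 0.5249 -0.0831  0.2699] q [-0.37  0.24  0.55  1.88 -0.14  1.06  0.44] F [-11.5   0.7  10.3] w 0.122
```

View pics/c3.png

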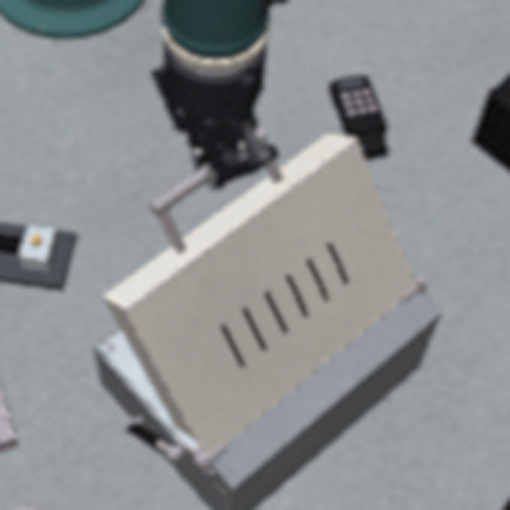

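The hood is held by the bar at about 0.9 rad, and the grip looks good at crop (235,160). I'll carry on round the arc.

Call:
jog_arm:
  increments:
    - {"dx":0.07,"dy":0.014,"dz":0.066,"ax":0,"ay":0,"az":0}
    - {"dx":0.147,"dy":0.03,"dz":0.127,"ax":0,"ay":0,"az":0}
    - {"dx":0.227,"dy":0.046,"dz":0.182,"ax":0,"ay":0,"az":0}
    - {"dx":0.312,"dy":0.063,"dz":0.231,"ax":0,"ay":0,"az":0}
    - {"dx":0.4,"dy":0.08,"dz":0.274,"ax":0,"ay":0,"az":0}
    - {"dx":0.49,"dy":0.098,"dz":0.311,"ax":0,"ay":0,"az":0}
    - {"dx":0.582,"dy":0.116,"dz":0.341,"ax":0,"ay":0,"az":0}
    - {"dx":0.675,"dy":0.134,"dz":0.363,"ax":0,"ay":0,"az":0}

```text
time: 5.77
ee_pos: [0.6269, -0.062, 0.327]
eef_rot: [0.447, 0.549, -0.444, 0.549]
wrist_force: [-0.2, 0.0, 1.7]
gripper_width: 0.121
```

Call:
jog_arm:
  increments:
    - {"dx":0.068,"dy":0.014,"dz":0.013,"ax":0,"ay":0,"az":0}
    - {"dx":0.136,"dy":0.027,"dz":0.023,"ax":0,"ay":0,"az":0}
    - {"dx":0.205,"dy":0.041,"dz":0.03,"ax":0,"ay":0,"az":0}
    - {"dx":0.274,"dy":0.055,"dz":0.033,"ax":0,"ay":0,"az":0}
    - {"dx":0.342,"dy":0.068,"dz":0.033,"ax":0,"ay":0,"az":0}
    - {"dx":0.38,"dy":0.076,"dz":0.03,"ax":0,"ay":0,"az":0}
    - {"dx":0.38,"dy":0.076,"dz":0.03,"ax":0,"ay":0,"az":0}

```text
time: 6.35
ee_pos: [0.6848, -0.05, 0.3318]
eef_rot: [0.447, 0.549, -0.444, 0.55]
wrist_force: [1.3, 0.2, -2.8]
gripper_width: 0.116
```

Call:
jog_arm:
  increments:
    - {"dx":0,"dy":0,"dz":0,"ax":0,"ay":0,"az":0}
    - {"dx":0,"dy":0,"dz":0,"ax":0,"ay":0,"az":0}
    - {"dx":0,"dy":0,"dz":0,"ax":0,"ay":0,"az":0}
    - {"dx":0,"dy":0,"dz":0.2,"ax":0,"ay":0,"az":0}
    - {"dx":0,"dy":0,"dz":0.45,"ax":0,"ay":0,"az":0}
    - {"dx":0,"dy":0,"dz":0.45,"ax":0,"ay":0,"az":0}
    - {"dx":0,"dy":0,"dz":0.45,"ax":0,"ay":0,"az":0}
  gripper: -0.1

```text
time: 6.93
ee_pos: [0.685, -0.0511, 0.403]
eef_rot: [0.448, 0.548, -0.443, 0.551]
wrist_force: [0.1, -0.4, -1.0]
gripper_width: 0.551
```

Call:
jog_arm:
  increments:
    - {"dx":-0.27,"dy":0.1,"dz":0,"ax":0,"ay":0,"az":0}
    - {"dx":-0.54,"dy":0.4,"dz":0,"ax":0,"ay":0,"az":0}
    - {"dx":-0.8,"dy":0.7,"dz":0,"ax":0,"ay":0,"az":0}
    - {"dx":-1,"dy":1,"dz":0,"ax":0,"ay":0,"az":0}
    - {"dx":-1,"dy":1,"dz":0,"ax":0,"ay":0,"az":0}
    - {"dx":-1,"dy":1,"dz":0,"ax":0,"ay":0,"az":0}

```text
time: 7.43
ee_pos: [0.5303, 0.1053, 0.4022]
eef_rot: [0.445, 0.552, -0.44, 0.551]
wrist_force: [0.6, 1.5, -0.6]
gripper_width: 0.553
```

Call:
jog_arm:
  increments:
    - {"dx":-0.1,"dy":0.25,"dz":0,"ax":0,"ay":0,"az":0}
    - {"dx":-0.2,"dy":0.5,"dz":0,"ax":0,"ay":0,"az":0}
    - {"dx":-0.3,"dy":0.75,"dz":0,"ax":0,"ay":0,"az":0}
    - {"dx":-0.4,"dy":1,"dz":0,"ax":0,"ay":0,"az":0}
    - {"dx":-0.4,"dy":1,"dz":0,"ax":0,"ay":0,"az":0}
    - {"dx":-0.4,"dy":1,"dz":0,"ax":0,"ay":0,"az":0}
  gripper: 1

```text
time: 7.93
ee_pos: [0.4682, 0.2576, 0.4012]
eef_rot: [0.443, 0.553, -0.439, 0.552]
wrist_force: [0.5, -1.9, -1.1]
gripper_width: -0.002
```

```bash
python3 - <<'E'
from h import *
a=imaging.read_camera('top')[120:210,275:387,::-1];b=imaging.read_camera('scene')[150:290,250:425,::-1]
f=lambda x,s:cv2.resize(x,s,interpolation=cv2.INTER_CUBIC)
cv2.imwrite('pics/c4.png',np.hstack([f(a,(560,450)),cv2.copyMakeBorder(f(b,(240,192)),0,258,0,0,cv2.BORDER_CONSTANT)]))
for cam in('top','scene'):
  for n in['fuse_round_top','fuse_square_a','hood_bar']:
    for d in imaging.find_in(cam,n)[:4]: print(cam,n,np.round(d['point'],4),round(d['score'],2),proj(cam,d['point']).round(1))
c,s=np.cos(.196),np.sin(.196)
for y in(-.065,0,.065):
  p=[.603-.025*c-y*s,-.071-.025*s+y*c,.102];print(np.round(p,4),proj('top',p).round(1))
E
python3 st.py
```

```text
top fuse_round_top [ 0.6459 -0.3412  0.0614] 0.46 [395.7 150.8]
top fuse_square_a [ 0.5913 -0.1368  0.1021] 0.41 [344.6 161.2]
top hood_bar [ 0.6905 -0.0555  0.2253] 0.67 [323.4 124.4]
scene fuse_round_top [ 0.5685 -0.0157  0.1023] 0.39 [347.4 222.9]
scene fuse_square_a [ 0.5947 -0.1373  0.1021] 0.63 [315.3 248.4]
scene fuse_square_a [ 0.5867 -0.0767  0.102 ] 0.46 [332.5 236.8]
scene hood_bar [ 0.7023 -0.0885  0.2879] 0.72 [356.9 241.9]
scene hood_bar [ 0.676  -0.0928  0.0936] 0.3 [343.7 266.3]
[ 0.5911 -0.1396  0.102 ] [345.3 161.3]
[ 0.5785 -0.0759  0.102 ] [328.6 164.5]
[ 0.5658 -0.0121  0.102 ] [311.8 167.8]
turn frac 1 [-0.004  0.003 -0.012]
turn frac -1 [-0.004 -0.006  1.988]
t 8.3333 pos [0.4708 0.2542 0.4023] q [-0.86  0.13  0.35  1.68 -0.05  1.34 -0.29] F [ 0.4 -0.2 -0. ] w -0.005
```

View pics/c4.png

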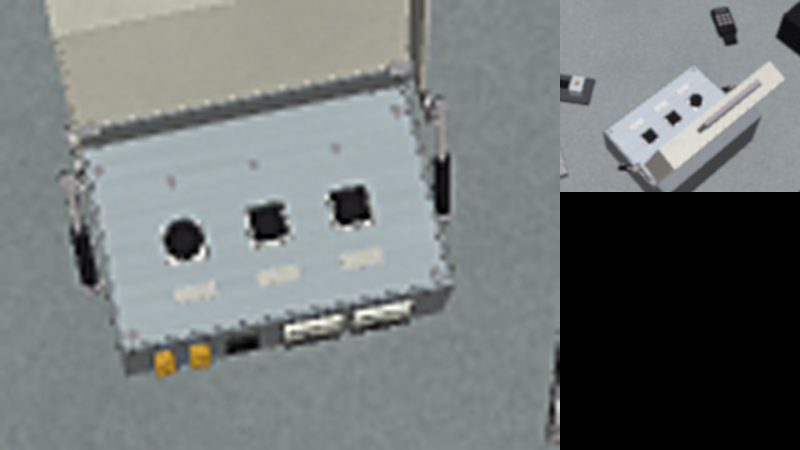

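The top crop shows three carriers: one round cap at (184,240), i.e. full-image (311.8,168), and two square caps at (267,222) and (350,206). The round one fits and is in the +y socket. The hood is fully open. All three caps match the predicted socket pixels to within 0.3 px. I'll press the round cap with the fingers shut.

Call:
jog_arm:
  increments:
    - {"dx":0.16,"dy":-0.25,"dz":0,"ax":0,"ay":0,"az":-0.012}
    - {"dx":0.32,"dy":-0.5,"dz":0,"ax":0,"ay":0,"az":-0.012}
    - {"dx":0.48,"dy":-0.75,"dz":0,"ax":0,"ay":0,"az":-0.012}
    - {"dx":0.64,"dy":-1,"dz":0,"ax":0,"ay":0,"az":-0.012}
    - {"dx":0.64,"dy":-1,"dz":0,"ax":0,"ay":0,"az":-0.012}
    - {"dx":0.64,"dy":-1,"dz":0,"ax":0,"ay":0,"az":-0.012}
  gripper: 1

```text
time: 8.83
ee_pos: [0.5685, 0.0985, 0.4023]
eef_rot: [0.453, 0.544, -0.449, 0.545]
wrist_force: [-0.1, 0.3, -0.1]
gripper_width: -0.001
```

Call:
jog_arm:
  increments:
    - {"dx":0,"dy":-0.25,"dz":0,"ax":0,"ay":0,"az":0}
    - {"dx":0,"dy":-0.5,"dz":-0.2,"ax":0,"ay":0,"az":0}
    - {"dx":0,"dy":-0.78,"dz":-0.45,"ax":0,"ay":0,"az":0}
    - {"dx":0,"dy":-0.78,"dz":-0.7,"ax":0,"ay":0,"az":0}
    - {"dx":0,"dy":-0.78,"dz":-0.9,"ax":0,"ay":0,"az":0}
    - {"dx":0,"dy":-0.78,"dz":-0.9,"ax":0,"ay":0,"az":0}
    - {"dx":0,"dy":-0.78,"dz":-0.9,"ax":0,"ay":0,"az":0}

```text
time: 9.42
ee_pos: [0.5673, -0.0175, 0.2662]
eef_rot: [0.452, 0.545, -0.45, 0.544]
wrist_force: [0.4, 0.6, 0.7]
gripper_width: -0.001
```

```bash
python3 st.py
```

```text
turn frac 1 [-0.002  0.     0.005]
turn frac -1 [ 1.000e-03  4.000e-03 -1.995e+00]
t 9.4167 pos [ 0.5673 -0.0175  0.2662] q [-0.45  0.31  0.53  1.8  -0.18  1.08  0.33] F [0.4 0.6 0.7] w -0.001
```

Call:
jog_arm:
  increments:
    - {"dx":0,"dy":0.02,"dz":-0.25,"ax":0,"ay":0,"az":0}
    - {"dx":0,"dy":0.02,"dz":-0.5,"ax":0,"ay":0,"az":0}
    - {"dx":0,"dy":0.02,"dz":-0.75,"ax":0,"ay":0,"az":0}
    - {"dx":0,"dy":0.02,"dz":-0.94,"ax":0,"ay":0,"az":0}
    - {"dx":0,"dy":0.02,"dz":-0.94,"ax":0,"ay":0,"az":0}
    - {"dx":0,"dy":0.02,"dz":-0.94,"ax":0,"ay":0,"az":0}

```text
time: 9.92
ee_pos: [0.5687, -0.0131, 0.1267]
eef_rot: [0.452, 0.546, -0.449, 0.545]
wrist_force: [-0.4, 0.2, 0.7]
gripper_width: -0.003
```

```bash
python3 st.py
python3 - <<'E'
from h import *
b=imaging.read_camera('scene')[190:270,290:390,::-1]
cv2.imwrite('pics/c5.png',cv2.resize(b,(500,400),interpolation=cv2.INTER_CUBIC))
E
```

```text
turn frac 1 [-0.003  0.001  0.004]
turn frac -1 [ 0.002  0.004 -1.996]
t 9.9167 pos [ 0.5687 -0.0131  0.1267] q [-0.39  0.49  0.46  1.91 -0.3   0.81  0.42] F [-0.4  0.2  0.7] w -0.003
```

View pics/c5.png

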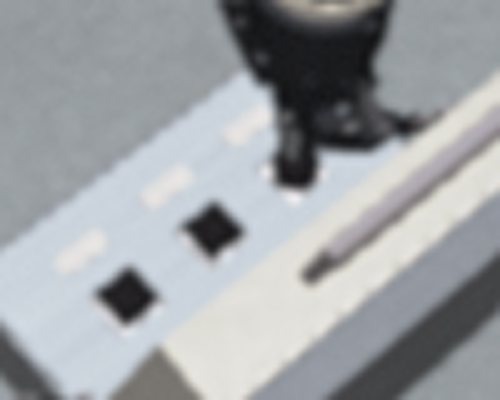

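The fingertips stand over the round cap at crop (295,165), so I'll press.

Call:
jog_arm:
  increments:
    - {"dx":0,"dy":0,"dz":-0.08,"ax":0,"ay":0,"az":0}
    - {"dx":0,"dy":0,"dz":-0.14,"ax":0,"ay":0,"az":0}
    - {"dx":0,"dy":0,"dz":-0.18,"ax":0,"ay":0,"az":0}
    - {"dx":0,"dy":0,"dz":-0.21,"ax":0,"ay":0,"az":0}
    - {"dx":0,"dy":0,"dz":-0.235,"ax":0,"ay":0,"az":0}
    - {"dx":0,"dy":0,"dz":-0.235,"ax":0,"ay":0,"az":0}

```text
time: 10.47
ee_pos: [0.5707, -0.0135, 0.0931]
eef_rot: [0.453, 0.544, -0.448, 0.546]
wrist_force: [0.1, 0.7, 3.8]
gripper_width: -0.002
```

Call:
jog_arm:
  increments:
    - {"dx":-0.01,"dy":0,"dz":-0.02,"ax":0,"ay":0,"az":0}
    - {"dx":-0.01,"dy":0,"dz":-0.03,"ax":0,"ay":0,"az":0}
    - {"dx":-0.01,"dy":0,"dz":-0.03,"ax":0,"ay":0,"az":0}

```text
time: 10.72
ee_pos: [0.571, -0.0136, 0.0924]
eef_rot: [0.455, 0.544, -0.447, 0.546]
wrist_force: [-7.4, 0.3, 30.3]
gripper_width: 0.002
```

At the firm stop with 30 N. I'll lift clear by 80 mm.

Call:
jog_arm:
  increments:
    - {"dx":0,"dy":0,"dz":0.1,"ax":0,"ay":0,"az":0}
    - {"dx":0,"dy":0,"dz":0.3,"ax":0,"ay":0,"az":0}
    - {"dx":0,"dy":0,"dz":0.5,"ax":0,"ay":0,"az":0}
    - {"dx":0,"dy":0,"dz":0.5,"ax":0,"ay":0,"az":0}
    - {"dx":0,"dy":0,"dz":0.5,"ax":0,"ay":0,"az":0}
    - {"dx":0,"dy":0,"dz":0.5,"ax":0,"ay":0,"az":0}
  gripper: 0.0

```text
time: 11.22
ee_pos: [0.5704, -0.0135, 0.1667]
eef_rot: [0.454, 0.544, -0.447, 0.546]
wrist_force: [-0.8, 0.2, -1.2]
gripper_width: 0.501
```

```bash
python3 st.py
python3 - <<'E'
from h import *
b=imaging.read_camera('scene')[190:270,290:390,::-1]
cv2.imwrite('pics/c6.png',cv2.resize(b,(500,400),interpolation=cv2.INTER_CUBIC))
for n in['fuse_round_top','fuse_round']:
  for d in imaging.find_in('scene',n)[:4]: print(n,np.round(d['point'],4),round(d['score'],2),proj('scene',d['point']).round(1))
for z in(.102,.114):print(proj('scene',[.567,-.0128,z]))
E
```

```text
turn frac 1 [-0.004  0.006  0.004]
turn frac -1 [ 0.009  0.007 -1.996]
t 11.2167 pos [ 0.5704 -0.0135  0.1667] q [-0.42  0.43  0.49  1.89 -0.27  0.88  0.4 ] F [-0.8  0.2 -1.2] w 0.501
fuse_round_top [ 0.5717 -0.0175  0.1126] 0.54 [347.8 222.3]
fuse_round_top [ 0.701  -0.0882  0.2866] 0.42 [356.6 241.6]
[348.0125453 222.152263 ]
[348.32391362 220.13364065]
```

View pics/c6.png

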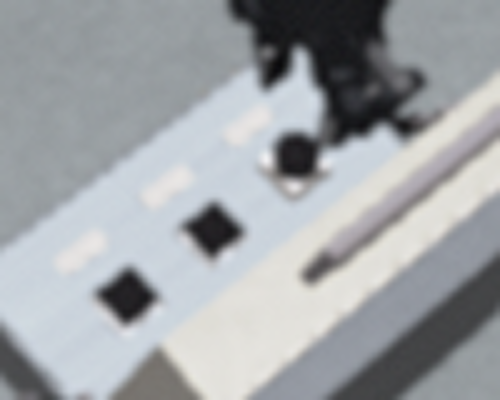

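The carrier has sprung up: its white body now shows under the cap at crop (295,165). I'll grip it.

Call:
jog_arm:
  increments:
    - {"dx":-0.01,"dy":0,"dz":0,"ax":0,"ay":0,"az":0}
    - {"dx":-0.015,"dy":0,"dz":-0.1,"ax":0,"ay":0,"az":0}
    - {"dx":-0.015,"dy":0,"dz":-0.22,"ax":0,"ay":0,"az":0}
    - {"dx":-0.015,"dy":0,"dz":-0.34,"ax":0,"ay":0,"az":0}
    - {"dx":-0.015,"dy":0,"dz":-0.44,"ax":0,"ay":0,"az":0}
    - {"dx":-0.015,"dy":0,"dz":-0.48,"ax":0,"ay":0,"az":0}
    - {"dx":-0.015,"dy":0,"dz":-0.48,"ax":0,"ay":0,"az":0}
  gripper: -0.35

```text
time: 11.95
ee_pos: [0.5662, -0.0137, 0.092]
eef_rot: [0.453, 0.545, -0.448, 0.544]
wrist_force: [-0.6, -0.1, -0.4]
gripper_width: 0.676
```

Call:
jog_arm:
  increments:
    - {"dx":0,"dy":0,"dz":0,"ax":0,"ay":0,"az":0}
    - {"dx":0,"dy":0,"dz":0,"ax":0,"ay":0,"az":0}
    - {"dx":0,"dy":0,"dz":0,"ax":0,"ay":0,"az":0}
    - {"dx":0,"dy":0,"dz":0,"ax":0,"ay":0,"az":0}
    - {"dx":0,"dy":0,"dz":0,"ax":0,"ay":0,"az":0}
    - {"dx":0,"dy":0,"dz":0,"ax":0,"ay":0,"az":0}
  gripper: 1
  grip_force: 25

```text
time: 12.45
ee_pos: [0.5667, -0.0138, 0.0926]
eef_rot: [0.453, 0.545, -0.448, 0.545]
wrist_force: [-0.2, -0.8, 2.3]
gripper_width: 0.34
```

Gripped at about 29 mm. I'll lift straight out.

Call:
jog_arm:
  increments:
    - {"dx":0,"dy":0,"dz":0.08,"ax":0,"ay":0,"az":0}
    - {"dx":0,"dy":0,"dz":0.2,"ax":0,"ay":0,"az":0}
    - {"dx":0,"dy":0,"dz":0.35,"ax":0,"ay":0,"az":0}
    - {"dx":0,"dy":0,"dz":0.5,"ax":0,"ay":0,"az":0}
    - {"dx":0,"dy":0,"dz":0.7,"ax":0,"ay":0,"az":0}
    - {"dx":0,"dy":0,"dz":0.87,"ax":0,"ay":0,"az":0}
    - {"dx":0,"dy":0,"dz":0.87,"ax":0,"ay":0,"az":0}

```text
time: 13.03
ee_pos: [0.5696, -0.0142, 0.2293]
eef_rot: [0.456, 0.543, -0.446, 0.547]
wrist_force: [0.8, -0.1, -0.5]
gripper_width: 0.343
```

Call:
jog_arm:
  increments:
    - {"dx":-0.14,"dy":-0.15,"dz":0,"ax":0,"ay":0,"az":0}
    - {"dx":-0.28,"dy":-0.35,"dz":0,"ax":0,"ay":0,"az":0}
    - {"dx":-0.42,"dy":-0.55,"dz":0,"ax":0,"ay":0,"az":0}
    - {"dx":-0.56,"dy":-0.78,"dz":0,"ax":0,"ay":0,"az":0}
    - {"dx":-0.56,"dy":-1,"dz":0,"ax":0,"ay":0,"az":0}
    - {"dx":-0.56,"dy":-1,"dz":0,"ax":0,"ay":0,"az":0}

```text
time: 13.53
ee_pos: [0.4835, -0.1713, 0.2304]
eef_rot: [0.458, 0.539, -0.449, 0.546]
wrist_force: [-0.2, -0.3, -0.5]
gripper_width: 0.342
```

Call:
jog_arm:
  increments:
    - {"dx":0,"dy":-0.2,"dz":0,"ax":0,"ay":0,"az":-0.05}
    - {"dx":0,"dy":-0.4,"dz":0,"ax":0,"ay":0,"az":-0.1}
    - {"dx":0,"dy":-0.6,"dz":0,"ax":0,"ay":0,"az":-0.15}
    - {"dx":0,"dy":-0.8,"dz":0,"ax":0,"ay":0,"az":-0.2}
    - {"dx":0,"dy":-1,"dz":0,"ax":0,"ay":0,"az":-0.22}
    - {"dx":0,"dy":-1,"dz":0,"ax":0,"ay":0,"az":-0.22}

```text
time: 14.03
ee_pos: [0.4818, -0.3276, 0.2312]
eef_rot: [0.545, 0.449, -0.539, 0.46]
wrist_force: [-1.5, -1.4, -0.4]
gripper_width: 0.338
```

```bash
python3 st.py
python3 - <<'E'
from h import *
b=imaging.read_camera('scene')[180:310,190:400,::-1]
cv2.imwrite('pics/c7.png',cv2.resize(b,(630,390),interpolation=cv2.INTER_CUBIC))
E
```

```text
turn frac 1 [0.002 0.011 0.236]
turn frac -1 [ 0.015 -0.003 -1.763]
t 14.0333 pos [ 0.4818 -0.3276  0.2312] q [-0.01  0.4   0.72  1.82 -0.31  1.02  0.65] F [-1.5 -1.4 -0.4] w 0.338
```

View pics/c7.png

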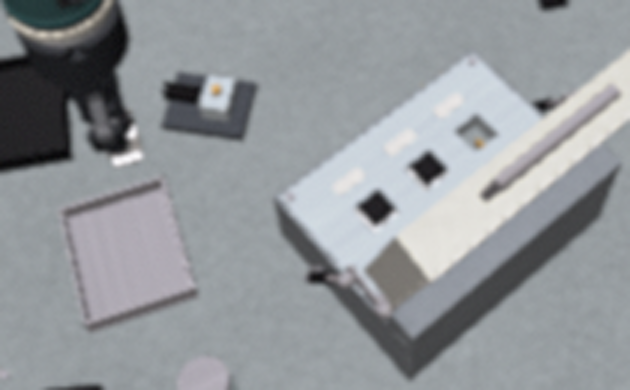

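The carrier is held (white body at crop (125,150)), its socket is empty at (478,132), and the squares are in place. I'll lower it into the tray.

Call:
jog_arm:
  increments:
    - {"dx":0,"dy":-0.21,"dz":0,"ax":0,"ay":0.01,"az":0}
    - {"dx":0,"dy":-0.21,"dz":-0.25,"ax":0,"ay":0.01,"az":0}
    - {"dx":0,"dy":-0.21,"dz":-0.5,"ax":0,"ay":0.01,"az":0}
    - {"dx":0,"dy":-0.21,"dz":-0.75,"ax":0,"ay":0.01,"az":0}
    - {"dx":0,"dy":-0.21,"dz":-0.95,"ax":0,"ay":0.01,"az":0}
    - {"dx":0,"dy":-0.21,"dz":-1,"ax":0,"ay":0.01,"az":0}
    - {"dx":0,"dy":-0.21,"dz":-1,"ax":0,"ay":0.01,"az":0}

```text
time: 14.67
ee_pos: [0.4813, -0.3538, 0.0787]
eef_rot: [-0.54, -0.456, 0.542, -0.454]
wrist_force: [-0.1, -0.5, 0.1]
gripper_width: 0.341
```

Call:
jog_arm:
  increments:
    - {"dx":0,"dy":0,"dz":-0.05,"ax":0,"ay":0,"az":0}
    - {"dx":0,"dy":0,"dz":-0.11,"ax":0,"ay":0,"az":0}
    - {"dx":0,"dy":0,"dz":-0.17,"ax":0,"ay":0,"az":0}
    - {"dx":0,"dy":0,"dz":-0.22,"ax":0,"ay":0,"az":0}
    - {"dx":0,"dy":0,"dz":-0.22,"ax":0,"ay":0,"az":0}
    - {"dx":0,"dy":0,"dz":-0.22,"ax":0,"ay":0,"az":0}

```text
time: 15.17
ee_pos: [0.4812, -0.3538, 0.0455]
eef_rot: [-0.54, -0.457, 0.542, -0.454]
wrist_force: [0.5, 0.8, -0.7]
gripper_width: 0.343
```

Call:
jog_arm:
  increments:
    - {"dx":0,"dy":0,"dz":-0.015,"ax":0,"ay":0,"az":0}
    - {"dx":0,"dy":0,"dz":-0.03,"ax":0,"ay":0,"az":0}
    - {"dx":0,"dy":0,"dz":-0.04,"ax":0,"ay":0,"az":0}
    - {"dx":0,"dy":0,"dz":-0.04,"ax":0,"ay":0,"az":0}

```text
time: 15.5
ee_pos: [0.4814, -0.354, 0.0398]
eef_rot: [-0.54, -0.456, 0.542, -0.454]
wrist_force: [0.5, -0.1, -0.4]
gripper_width: 0.341
```

Call:
jog_arm:
  increments:
    - {"dx":0,"dy":0,"dz":-0.01,"ax":0,"ay":0,"az":0}
    - {"dx":0,"dy":0,"dz":-0.02,"ax":0,"ay":0,"az":0}
    - {"dx":0,"dy":0,"dz":-0.02,"ax":0,"ay":0,"az":0}

```text
time: 15.75
ee_pos: [0.4817, -0.3545, 0.0393]
eef_rot: [-0.54, -0.456, 0.542, -0.455]
wrist_force: [-4.9, 4.3, 21.3]
gripper_width: 0.337
```

Touching the floor. I'll back off 1 mm, open, and retreat.

Call:
jog_arm:
  increments:
    - {"dx":0,"dy":0,"dz":0.008,"ax":0,"ay":0,"az":0}
    - {"dx":0,"dy":0,"dz":0.008,"ax":0,"ay":0,"az":0}
    - {"dx":0,"dy":0,"dz":0.008,"ax":0,"ay":0,"az":0}

```text
time: 16.0
ee_pos: [0.4818, -0.3545, 0.0406]
eef_rot: [-0.54, -0.456, 0.542, -0.455]
wrist_force: [0.6, -0.4, -0.7]
gripper_width: 0.342
```

Call:
jog_arm:
  increments:
    - {"dx":0,"dy":0,"dz":0,"ax":0,"ay":0,"az":0}
    - {"dx":0,"dy":0,"dz":0,"ax":0,"ay":0,"az":0}
    - {"dx":0,"dy":0,"dz":0,"ax":0,"ay":0,"az":0}
    - {"dx":0,"dy":0,"dz":0,"ax":0,"ay":0,"az":0}
    - {"dx":0,"dy":0,"dz":0.2,"ax":0,"ay":0,"az":0}
    - {"dx":0,"dy":0,"dz":0.45,"ax":0,"ay":0,"az":0}
    - {"dx":0,"dy":0,"dz":0.7,"ax":0,"ay":0,"az":0}
    - {"dx":0,"dy":0,"dz":1,"ax":0,"ay":0,"az":0}
    - {"dx":0,"dy":0,"dz":1,"ax":0,"ay":0,"az":0}
  gripper: -0.2

```text
time: 16.75
ee_pos: [0.4847, -0.3577, 0.1979]
eef_rot: [0.542, 0.452, -0.54, 0.458]
wrist_force: [0.9, -1.4, 0.6]
gripper_width: 0.601
```

Call:
jog_arm:
  increments:
    - {"dx":-0.2,"dy":0,"dz":0.25,"ax":0,"ay":0,"az":0}
    - {"dx":-0.4,"dy":0,"dz":0.4,"ax":0,"ay":0,"az":0}
    - {"dx":-0.6,"dy":0,"dz":0.4,"ax":0,"ay":0,"az":0}
    - {"dx":-0.6,"dy":0,"dz":0.4,"ax":0,"ay":0,"az":0}
    - {"dx":-0.6,"dy":0,"dz":0.4,"ax":0,"ay":0,"az":0}

```text
time: 17.17
ee_pos: [0.3934, -0.3581, 0.2586]
eef_rot: [0.543, 0.451, -0.54, 0.458]
wrist_force: [0.6, 0.0, 0.6]
gripper_width: 0.6
```

```bash
python3 st.py
python3 - <<'E'
from h import *
b=imaging.read_camera('scene')[180:310,190:400,::-1]
cv2.imwrite('pics/c8.png',cv2.resize(b,(630,390),interpolation=cv2.INTER_CUBIC))
for n in['fuse_round_top','fuse_round','fuse_square_a','hood_bar']:
  for d in imaging.find_in('scene',n)[:3]: print(n,np.round(d['point'],3),round(d['score'],2),proj('scene',d['point']).round(1))
E
```

```text
turn frac 1 [0.002 0.007 0.236]
turn frac -1 [ 0.01  -0.003 -1.764]
t 17.1667 pos [ 0.3934 -0.3581  0.2586] q [ 0.03  0.27  0.78  1.91 -0.23  1.04  0.73] F [0.6 0.  0.6] w 0.6
fuse_round_top [ 0.49  -0.352  0.055] 0.44 [232.8 259.2]
fuse_round_top [ 0.682 -0.091  0.09 ] 0.31 [345.4 268.1]
fuse_round [ 0.489 -0.352  0.052] 0.59 [232.8 259. ]
fuse_round [0.387 0.196 0.021] 0.28 [370.3 168.8]
fuse_square_a [ 0.584 -0.082  0.103] 0.54 [330.6 236.8]
fuse_square_a [ 0.596 -0.138  0.102] 0.4 [315.3 248.6]
hood_bar [ 0.702 -0.087  0.288] 0.57 [357.3 241.4]
```

View pics/c8.png

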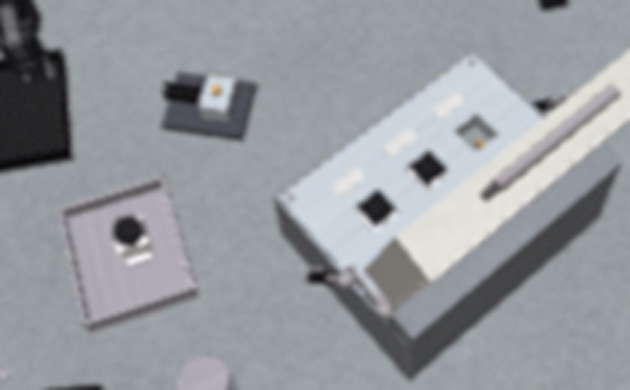

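The carrier stands upright in the steel tray at crop (130,240), the hood is open, and both squares are in place. I'll hand in.

```bash
python3 -c "
from plant import close_job
print(close_job())"
```

```text
the job is handed in; nothing more can be done
None
```

The job is done and handed in at about 17 s of the 72 s allowed; `close_job` gave no verdict.

**What I did:**
- I gripped the hood bar from above, swung it along its arc to nearly fully open, and let go. The hood has stayed open since.
- I pressed the round-capped carrier, in the socket on the unit's +y side, to its firm stop at about 30 N. With the hand lifted off, it sprang up.
- I then gripped it, pulled it straight out and set it in the steel tray. It met the tray floor at about 21 N, so I eased off 1 mm before releasing.

**Last checks:**
- **Carrier:** the final picture shows it standing upright near the middle of the steel tray. The network put its top at (0.490, -0.352, 0.055).
- **Hood and square carriers:** the hood is still fully open. Both square-capped carriers look unmoved in their sockets; I judged this by eye and by the network, about 0.102–0.103 m at the visible cap, with no direct height reading.
- **Robot:** the arm stands clear, with wrist force near zero.
- **Disagreements:** the two cameras differed by 3–8 mm on the carrier positions. I relied mostly on the top view for the round cap, and that fitted. A few low-score network hits elsewhere, such as one at (0.387, 0.196), did not match the picture and I ignored them.

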